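Put the press dies away in their nests

TASK

The forging press is done for the day: put each of the four loose steel dies, standing upright on its foot, into the wooden nest whose recess matches the shape and size of that foot, so that it sits flat on the floor of the recess. Do not push the mug or the small tin from their places or knock them over.

Things in the scene. Friction and masses are not known exactly. Their poses are not given: they have to be found in the camera images.
- die_big: Loose plain steel press die standing on its foot, the large round one: round foot 70 mm in diameter and 16 mm thick, and on it a plain round neck 36 mm in diameter to grip. Overall height 56 mm, mass about 0.65 kg. Origin: centre of the foot's underside, z up.
- die_small: Loose plain steel press die standing on its foot, the small round one: round foot 40 mm in diameter and 16 mm thick, and on it a plain round neck 22 mm in diameter to grip. Overall height 56 mm, mass about 0.3 kg. Origin: centre of the foot's underside, z up.
- die_square: Loose plain steel press die standing on its foot, the square one: foot 50 x 50 mm and 16 mm thick, and on it a square neck 30 x 30 mm to grip, its faces parallel to the foot's. Overall height 56 mm, mass about 0.55 kg. Origin: centre of the foot's underside, z up, x and y square to its side faces.
- die_long: Loose plain steel press die standing on its foot, the oblong one: foot 96 mm (x) by 36 mm (y) and 16 mm thick, and on it a rib 80 mm long (x) and 20 mm wide (y) with a half-round crest; the rib's flat sides run from 16 to 46 mm up. Overall height 56 mm, mass about 0.75 kg. Origin: centre of the foot's underside, z up, x along its length.
- nest_big: Plain wooden block, 106 x 106 mm x 16 mm high, fixed to the bench, with an 86 mm round recess 10 mm deep in the middle of its top (dark lining, floor 6 mm above the bench): 8 mm of play all round for die_big. Origin: centre of the block's underside, below the recess's middle; z up, x and y along the block's edges.
- nest_small: Plain wooden block, 76 x 76 mm x 16 mm high, fixed to the bench, with a 56 mm round recess 10 mm deep in the middle of its top (dark lining, floor 6 mm above the bench): 8 mm of play all round for die_small. Origin: centre of the block's underside, below the recess's middle; z up, x and y along the block's edges.
- nest_square: Plain wooden block, 86 x 86 mm x 16 mm high, fixed to the bench, with a 66 x 66 mm square recess 10 mm deep in the middle of its top (dark lining, floor 6 mm above the bench): 8 mm of play all round for die_square. Origin: centre of the block's underside, below the recess's middle; z up, x and y along the block's edges; the recess is parallel to the edges.
- nest_long: Plain wooden block, 132 mm (x) by 72 mm (y) x 16 mm high, fixed to the bench, with an oblong 112 mm (x) by 52 mm (y) recess 10 mm deep in the middle of its top (dark lining, floor 6 mm above the bench): 8 mm of play all round for die_long. Origin: centre of the block's underside, below the recess's middle; z up, x and y along the block's edges; the recess's length lies along x.
- mug: Loose white mug, 80 mm in diameter and 85 mm tall with a side handle, at the far edge of the work area; a bystander. Origin: centre of its underside.
- tin: Loose small round tin, brass sides and a bright metal lid, no neck, 44 mm in diameter and 34 mm tall, standing among the dies and nests; a bystander. Origin: centre of its underside.
There are look-alikes about, which are no part of the job. Leave any blue or green look-alike of the die_long alone.

How it is judged:
By the outcome, as a careful person would: the job done as asked, in the order asked, and still so for the second after the job is handed in, with the robot touching nothing.
It also fails if it takes over 112 s, if anything falls off the work surface, if the arm or the gripper's body presses on something with over 40 N, if the wrist force passes 120 N, or if a joint passes its speed limit or range.

ROBOT

A 6-joint arm with a two-finger parallel gripper is mounted at the origin on the work surface. World frame = base frame: x ahead of the robot, y to its left, z up, the work surface at z = 0. Lengths are in m, angles in rad, forces in N, time in s.
With the tool pointing down it reaches from about 0.3 to 1 m from the base axis. Payload 5.1 kg.
Tool frame: the origin (TCP) lies at the very end of the fingers, on their centre line; the grasp point (between the pads) lies 19 mm behind it; x points along the fingers, y is the direction in which the jaws open and shut, and the axes are right-handed (so a half turn about x gives the same grasp; the last joint's range is limited). The gripper opens to 95 mm and grips with 3 to 60 N. Pads are 20 mm wide; open, the fingers measure 119 mm over their backs; the gripper's body (75 mm by 180 mm) begins 59 mm behind the grasp point.
Start: joints at [1.168, 0.124, 1.65, -0, 1.367, -0.083], TCP at [0.204, 0.617, 0.215] pointing down, gripper open.
Joint ranges: [-2.61, 2.61], [-1.02, 2.33], [0.03, 2.71], [-1.35, 4.49], [0.32, 2.68], [-2.91, 2.91]. Speed limits (rad/s): [2.57, 2.57, 3.14, 3.14, 3.14, 3.14].

INTERFACE

Orientations are given as a unit quaternion [x, y, z, w].
In Python, from plant import r gives the robot as it stands.
- The arm moves only by the tool jog_arm, never from a script. Its argument "rows" is text: rows parted by semicolons, each of 7 numbers parted by spaces: the turn, a rotation vector about the world's x, y, z in rad, then the shift along the world's x, y, z in cm, then the finger opening in cm, from 0 to 9.51. In form: wx wy wz dx dy dz grip; .... A call has 1 to 10 rows; each row shifts and turns the commanded pose from where the row before left it; what a row does not reach is not made up. A row lasts 1/8 s, in which the tool goes at most 62.5 mm and 10.7 degrees, less where a joint would pass 70% of its speed; a pose out of reach is approached as far as the arm can. A call with a gripper value outside its range is refused whole. The fingers move at their own pace and stop on an object; "newtons" is the grip in N (left out, the last holds). Time passes only in rows, so rows that do not move let the fingers close. It gives the time, the measured TCP pose, the force and the opening at its end, in the units of the state.
- r.get_state(): the state, without advancing time (a new reading comes with each control period).
- r.capture(name): name is "scene" or "side" or "wrist"; returns a dict with "image" (480x640x3 uint8, red, green, blue), "range_z" (480x640 float32, m along the optical axis (not along the pixel's ray), 0 where there is no reading), "camera_matrix" (3x3 intrinsics, pixels), "view" (4x4, takes a point from world to camera coordinates). Camera axes: x right, y down, z forward; pixel columns grow to the right and rows downward; lengths in m; the calibration is good to about 2 mm. A picture is of the moment at which its call begins.
- r.finish_job(): hands the job in, once; it reports no verdict.
The state is a dict: "clock": time; "joint_pos": joint angles; "dq": joint speeds; "joint_torque": joint torques, N m; "eef_pos": TCP position; "eef_rot": TCP orientation; "ft_force": force on the tool from outside, world axes, zero at the start; "wrist_torque": the same for the moment, N m; "finger_gap": opening from 0.0 (shut) to 1.0 (fully open).
Only numpy, scipy, OpenCV 4.12 (cv2) and the standard library are available. Lean on these libraries where they do the work, as an engineer would, in place of code of your own. Each camera call takes 0.05 s, during which the arm holds its last target. There are 200 camera calls.

## Working session

There is one attempt and no reset: what is moved stays moved. The work goes in short steps, Python scripts to look and compute and a tool call to move; the robot and the scene stay as the last step left them, time stands still between calls to the robot, and variables do not carry over. Pictures are saved under pics/ and viewed, on a budget of 14 in all, crops included, one or two more only if the job needs it, and the job is handed in when it is done.

Besides the shell and the picture viewer there is one more tool, called after "Call:" as name(argument=value, ...), one argument or row to a line, values as JSON. jog_arm: Moves the arm, as the interface text tells. Its arguments: {"type":"object","properties":{"rows":{"type":"string"},"newtons":{"type":"number"}},"required":["rows"]}

```bash
ls; mkdir -p pics
python3 - <<'E'
from plant import r
import cv2,numpy as np
for n in("scene","side"):
    c=r.capture(n); cv2.imwrite(f"pics/{n}0.png",c["image"][:,:,::-1]); np.savez(f"{n}0.npz",**c)
    V=np.linalg.inv(c["view"]); print(n,V[:3,3],V[:3,2],c["camera_matrix"][0])
s=r.get_state(); print(s["clock"],s["eef_pos"],s["eef_rot"],s["ft_force"])
E
```

```text
pics
scene [ 1.28992158 -0.52532105  0.77094081] [-0.63031965  0.44914124 -0.63322136] [444.29356421   0.         326.70621852]
side [0.47165219 0.88305991 1.02344797] [ 0.06301739 -0.67354607 -0.736454  ] [624.04354916   0.         321.16888876]
0.1 [0.20414852 0.61647291 0.21349079] [ 0.11193288  0.69824944 -0.11326464  0.69791824] [-0.53938718 -0.19020577  0.04107313]
```

View pics/scene0.png

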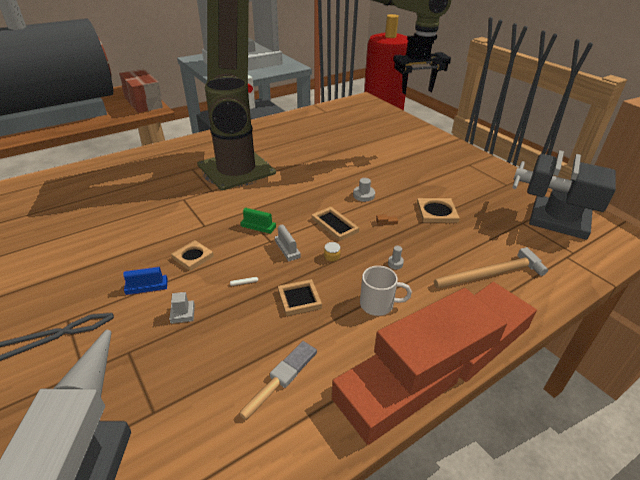

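View pics/side0.png

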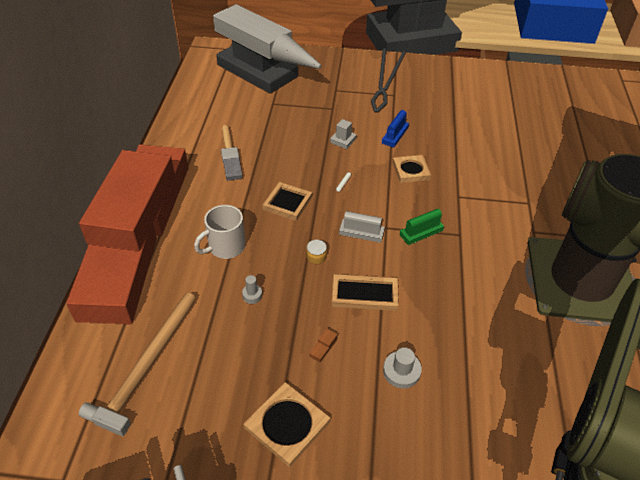

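The side view shows the steel dies: small (252,290), big (403,367), square (344,133) and long (362,226). The nests are big (287,422), long (365,291), square (288,200) and small (411,167). The tin is at (317,251) and the mug at (224,232). The blue and green rib pieces are look-alikes.

```bash
cat > m.py <<'E'
import numpy as np,cv2
def cloud(c):
    z=c["range_z"];v,u=np.indices(z.shape);K=c["camera_matrix"]
    P=np.stack([(u-K[0,2])/K[0,0]*z,(v-K[1,2])/K[1,1]*z,z,np.ones_like(z)],-1)
    P=(P@np.linalg.inv(c["view"]).T)[...,:3]; P[z==0]=np.nan
    return P
def band(P,c,rad,lo,hi):
    Q=P.reshape(-1,3);Q=Q[np.isfinite(Q[:,0])]
    return Q[(np.hypot(*(Q[:,:2]-c).T)<rad)&(Q[:,2]>lo)&(Q[:,2]<hi)]
def rect(Q):
    (cx,cy),(w,h),a=cv2.minAreaRect((Q[:,:2]*1000).astype(np.float32))
    if w<h:w,h,a=h,w,a+90
    a=(a+90)%180-90
    return f"c=({cx:.1f},{cy:.1f}) {w:.1f}x{h:.1f} long-ang {a:.1f} n={len(Q)} zmed {np.median(Q[:,2])*1000:.1f}"
E
python3 - <<'E'
from m import *
C={n:dict(np.load(n+"0.npz")) for n in("scene","side")}
P={n:cloud(C[n]) for n in C}
px=dict(die_small=(251,280),die_big=(404,354),die_square=(345,126),die_long=(362,218),tin=(316,245),mug=(222,245),
 nest_big=(287,422),nest_long=(365,291),nest_square=(288,200),nest_small=(411,168),green=(422,222),blue=(396,127),stick=(344,182),chip=(323,344))
for k,(u,v) in px.items():
    p=P["side"][v,u]; print(k,np.round(p*1000,1))
    R,lo,hi=(.085 if k in("nest_big","nest_long") else .065,.011,.021) if "nest" in k else ((.06,.05,.06) if "die" in k else (.06,.025,.095))
    if k in("stick","chip"): lo,hi,R=.003,.03,.05
    for n in P:
        Q=band(P[n],p[:2],R,lo,hi)
        if len(Q)>4: print("   ",n,rect(Q))
        if "die" in k:
            Q=band(P[n],p[:2],.06,.0135,.0185)
            if len(Q)>4: print("      foot",n,rect(Q))
E
```

```text
die_small [678.1 134.4  58.3]
    scene c=(681.6,128.4) 20.4x20.1 long-ang 51.5 n=47 zmed 54.7
      foot scene c=(682.3,126.9) 36.6x34.0 long-ang 42.3 n=61 zmed 15.2
    side c=(679.7,130.8) 21.6x20.2 long-ang -62.3 n=87 zmed 55.5
      foot side c=(679.1,132.9) 39.1x34.8 long-ang 24.9 n=124 zmed 15.9
die_big [374.1 263.1  52.9]
    scene c=(374.0,267.3) 34.5x33.0 long-ang 3.4 n=64 zmed 54.1
      foot scene c=(376.0,263.3) 67.2x60.9 long-ang 48.9 n=93 zmed 14.8
    side c=(372.8,268.6) 35.3x35.0 long-ang -58.7 n=282 zmed 55.0
      foot side c=(372.7,271.2) 68.7x65.1 long-ang -9.6 n=466 zmed 15.7
die_square [ 537.1 -382.1   56.9]
    scene c=(542.8,-394.4) 32.3x30.6 long-ang -26.7 n=156 zmed 54.7
      foot scene c=(542.5,-394.0) 52.3x50.3 long-ang -24.8 n=170 zmed 15.2
    side c=(541.4,-391.0) 35.2x30.6 long-ang 68.3 n=107 zmed 55.3
      foot side c=(540.6,-391.2) 54.9x53.3 long-ang 63.6 n=109 zmed 15.8
die_long [472.7 -66.3  56. ]
    scene c=(471.9,-75.0) 83.1x17.5 long-ang -7.4 n=124 zmed 53.6
      foot scene c=(473.4,-75.1) 98.2x36.0 long-ang -7.4 n=103 zmed 15.2
    side c
[... 1031 characters left out ...]
  side c=(363.8,-298.0) 86.7x78.3 long-ang -76.2 n=439 zmed 15.1
green [342.9 -73.4  53.5]
    scene c=(339.5,-93.9) 81.5x24.4 long-ang 37.6 n=320 zmed 44.0
    side c=(336.6,-89.5) 85.8x23.5 long-ang 33.8 n=490 zmed 48.7
blue [ 409.  -404.9   49.7]
    scene c=(413.8,-431.1) 71.8x23.2 long-ang 72.6 n=432 zmed 45.5
    side c=(409.2,-427.7) 77.4x23.3 long-ang 68.3 n=264 zmed 49.9
stick [ 523.7 -223.8   12.1]
    scene c=(529.7,-234.3) 53.5x49.0 long-ang 31.4 n=124 zmed 8.6
    side c=(526.4,-225.0) 91.2x90.6 long-ang -22.8 n=172 zmed 7.4
chip [523.6 233.7  11.8]
    scene c=(536.6,227.1) 61.1x56.5 long-ang 61.6 n=173 zmed 11.3
    side c=(523.2,236.6) 88.8x83.7 long-ang -41.8 n=526 zmed 13.3
```

Run:
```python
from plant import r
import numpy as np
from scipy.spatial.transform import Rotation as R
s=r.get_state(); M=R.from_quat(s["eef_rot"]).as_matrix(); print(M.round(3), np.degrees(np.arctan2(M[1,1],M[0,1])))
```

```text
[[-0.001  0.314  0.949]
 [-0.002  0.949 -0.314]
 [-1.    -0.002 -0.   ]] 71.6745800855641
```

Call:
jog_arm(
  rows="0 0 0 2 -5 0 7; 0 0 0 2 -5 0 7; 0 0 0 2 -5 0 7; 0 0 0 2 -5 0 7; 0 0 0 2 -5 0 7; 0 0 0 2 -5 0 7; 0 0 0 3 -3 0 7; 0 0 0 2 -1.9 0 7; 0 0 0 0 0 0 7",
  newtons=40,
)

```text
clock: 1.23
eef_pos: [0.3749, 0.2669, 0.2143]
eef_rot: [0.114, 0.698, -0.114, 0.698]
ft_force: [-0.0, 0.3, -0.2]
finger_gap: 0.74
```

Call:
jog_arm(
  rows="0 0 0 -0.1 0.1 -5 7; 0 0 0 0 0 -5 7; 0 0 0 0 0 -5 7; 0 0 0 0 0 -2.5 7; 0 0 0 0 0 -1.5 7; 0 0 0 0 0 0 7; 0 0 0 0 0 0 7",
)

```text
clock: 2.1
eef_pos: [0.3742, 0.2698, 0.026]
eef_rot: [0.113, 0.697, -0.112, 0.699]
ft_force: [-0.5, 1.1, 0.5]
finger_gap: 0.736
```

Call:
jog_arm(
  rows="0 0 0 0 0 0 2; 0 0 0 0 0 0 2; 0 0 0 0 0 0 2; 0 0 0 0 0 0 2; 0 0 0 0 0 0 2; 0 0 0 0 0 0 2",
)

```text
clock: 2.85
eef_pos: [0.3732, 0.2685, 0.0248]
eef_rot: [0.112, 0.698, -0.113, 0.698]
ft_force: [-1.8, -4.8, 4.7]
finger_gap: 0.376
```

Call:
jog_arm(
  rows="0 0 0 0 0 2 2; 0 0 0 0 0 4 2; 0 0 0 2 1.3 0 2; 0 0 0 4 2.6 0 2; 0 0 0 4 2.6 0 2; 0 0 0 4 2.6 0 2; 0 0 0 4 2.6 0 2; 0 0 0 1.5 1.3 0 2; 0 0 0 0 0 0 2; 0 0 0 0 0 0 2",
)

```text
clock: 4.1
eef_pos: [0.5667, 0.3983, 0.0825]
eef_rot: [0.112, 0.699, -0.113, 0.697]
ft_force: [-0.1, 0.4, -6.0]
finger_gap: 0.374
```

Call:
jog_arm(
  rows="0 0 0 0.1 0 -2 2; 0 0 0 0 0 -1.5 2; 0 0 0 0 0 -0.8 2; 0 0 0 0 0 -0.4 2; 0 0 0 0 0 -0.3 2; 0 0 0 0 0 -0.1 2; 0 0 0 0 0 0 2; 0 0 0 0 0 0 2",
)

```text
clock: 5.1
eef_pos: [0.5696, 0.3992, 0.0341]
eef_rot: [0.113, 0.698, -0.112, 0.698]
ft_force: [0.2, 0.1, -5.7]
finger_gap: 0.37
```

Call:
jog_arm(
  rows="0 0 0 0 0 -0.1 2; 0 0 0 0 0 -0.1 2; 0 0 0 0 0 0 2; 0 0 0 0 0 0 2",
)

```text
clock: 5.6
eef_pos: [0.5694, 0.399, 0.0316]
eef_rot: [0.113, 0.698, -0.113, 0.698]
ft_force: [-1.2, 0.5, -5.4]
finger_gap: 0.37
```

Call:
jog_arm(
  rows="0 0 0 0 0 -0.1 2; 0 0 0 0 0 0 2; 0 0 0 0 0 0 2",
)

```text
clock: 5.98
eef_pos: [0.5695, 0.3991, 0.0309]
eef_rot: [0.113, 0.698, -0.113, 0.698]
ft_force: [-0.5, 0.6, -4.8]
finger_gap: 0.371
```

Call:
jog_arm(
  rows="0 0 0 0 0 -0.1 4.5; 0 0 0 0 0 0 5; 0 0 0 0 0 0 5; 0 0 0 0 0 0 5; 0 0 0 0 0 3 5; 0 0 0 0 0 5 5; 0 0 0 2.2 -5.4 1 5; 0 0 0 2.2 -5.4 0 5; 0 0 0 2.2 -5.4 0 5; 0 0 0 2.2 -5.4 0 5",
)

```text
clock: 7.22
eef_pos: [0.6579, 0.1814, 0.12]
eef_rot: [0.113, 0.698, -0.112, 0.698]
ft_force: [-0.1, 0.3, -0.3]
finger_gap: 0.525
```

Call:
jog_arm(
  rows="0 0 0 2.3 -5.3 0 5; 0 0 0 0 0 0 5; 0 0 0 0 0 0 5; 0 0 0 0 0 0 5",
)

```text
clock: 7.72
eef_pos: [0.6798, 0.1314, 0.1195]
eef_rot: [0.112, 0.698, -0.112, 0.698]
ft_force: [-0.5, 0.1, 0.5]
finger_gap: 0.528
```

Call:
jog_arm(
  rows="0 0 0 0.1 -0.1 -4 5; 0 0 0 0 0 -3 5; 0 0 0 0 0 -2 5; 0 0 0 0 0 -0.5 5; 0 0 0 0 0 0 5; 0 0 0 0 0 0 1; 0 0 0 0 0 0 1; 0 0 0 0 0 0 1; 0 0 0 0 0 0 1; 0 0 0 0 0 0 1",
)

```text
clock: 8.98
eef_pos: [0.6818, 0.1292, 0.0253]
eef_rot: [0.113, 0.698, -0.112, 0.698]
ft_force: [0.8, 0.7, 2.3]
finger_gap: 0.225
```

Call:
jog_arm(
  rows="0 0 0 0 0 2 1; 0 0 0 0 0 4 1; 0 0 0 0 0 4 1; 0 0 0 -1.7 -2.3 0 1; 0 0 0 -3 -4 0 1; 0 0 0 -3 -4 0 1; 0 0 0 -3 -4 0 1; 0 0 0 -3 -4 0 1; 0 0 0 -3 -4 0 1; 0 0 0 -3 -4 0 1",
)

```text
clock: 10.22
eef_pos: [0.4829, -0.1351, 0.1251]
eef_rot: [0.112, 0.698, -0.113, 0.698]
ft_force: [0.3, -0.7, -3.3]
finger_gap: 0.225
```

Call:
jog_arm(
  rows="0 0 0 -3 -4 0 1; 0 0 0 -3 -4 0 1; 0 0 0 -3 -4 0 1; 0 0 0 -2 -2.9 0 1; 0 0 0 -1 -1.6 0 1; 0 0 0 0 0 0 1; 0 0 0 0 0 0 1",
)

```text
clock: 11.1
eef_pos: [0.3644, -0.2984, 0.1248]
eef_rot: [0.113, 0.698, -0.112, 0.698]
ft_force: [-0.1, -0.3, -2.2]
finger_gap: 0.226
```

Call:
jog_arm(
  rows="0 0 0 0 0 -4 1; 0 0 0 0 0 -3 1; 0 0 0 0 0 -1.4 1; 0 0 0 0 0 -0.5 1; 0 0 0 0 0 -0.3 1; 0 0 0 0 0 0 1; 0 0 0 0 0 0 1",
)

```text
clock: 11.98
eef_pos: [0.3649, -0.2995, 0.0336]
eef_rot: [0.112, 0.698, -0.113, 0.699]
ft_force: [-0.2, 0.9, -3.5]
finger_gap: 0.225
```

Call:
jog_arm(
  rows="0 0 0 0 0 -0.2 1; 0 0 0 0 0 0 1; 0 0 0 0 0 -0.1 3.2; 0 0 0 0 0 0 4.5; 0 0 0 0 0 0 5; 0 0 0 0 0 0 5; 0 0 0 0 0 3 5; 0 0 0 0 0 5 5; 0 0 0 0 0 0.5 5",
)

```text
clock: 13.1
eef_pos: [0.3665, -0.3011, 0.1191]
eef_rot: [0.111, 0.696, -0.114, 0.7]
ft_force: [0.0, -0.3, -0.6]
finger_gap: 0.521
```

Call:
jog_arm(
  rows="0 0 -0.04 4.4 -2.3 0 6; 0 0 -0.04 4.4 -2.3 0 6; 0 0 -0.046 4.4 -2.3 0 6; 0 0 0 3 -1.5 0 6; 0 0 0 1.5 -0.9 0 6; 0 0 0 0 0 0 6; 0 0 0 0 0 0 6",
)

```text
clock: 13.98
eef_pos: [0.5404, -0.3913, 0.1136]
eef_rot: [0.157, 0.69, -0.156, 0.689]
ft_force: [-0.1, -0.5, -0.6]
finger_gap: 0.633
```

Run:
```python
from plant import r
import cv2
from m import *
a=r.capture("side");b=r.capture("scene")
im=np.vstack([cv2.resize(a["image"][60:460,200:500],(600,800))[:,:]][:1])
cv2.imwrite("pics/c1.png",cv2.resize(np.hstack([a["image"][90:240,300:500],b["image"][200:350,100:300]]),(800,300))[:,:,::-1])
for c in (a,b):
    P=cloud(c)
    print("sm",rect(band(P,[.3645,-.2987],.03,.053,.068)));print("big",rect(band(P,[.568,.398],.05,.053,.068)))
    print("foot",rect(band(P,[.568,.398],.04,.019,.025)))
    Q=band(P,[.542,-.393],.06,.0135,.0185)
    if len(Q)>20:print("sq",rect(Q))
```

```text
sm c=(362.4,-295.6) 24.2x20.6 long-ang 81.6 n=63 zmed 59.8
big c=(568.3,399.7) 36.8x33.4 long-ang -81.6 n=369 zmed 61.6
foot c=(568.5,401.6) 69.0x65.3 long-ang 11.8 n=654 zmed 21.7
sq c=(541.0,-389.5) 53.9x52.7 long-ang -22.2 n=101 zmed 15.7
sm c=(0.0,0.0) 0.0x0.0 long-ang 0.0 n=0 zmed nan
big c=(570.8,397.0) 34.6x33.8 long-ang -40.7 n=86 zmed 60.3
foot c=(571.8,394.4) 67.0x61.3 long-ang 38.0 n=135 zmed 21.0
sq c=(543.4,-394.0) 51.1x50.5 long-ang -23.9 n=174 zmed 15.1
  return _methods._mean(a, axis=axis, dtype=dtype,
  ret = ret.dtype.type(ret / rcount)
```

View pics/c1.png

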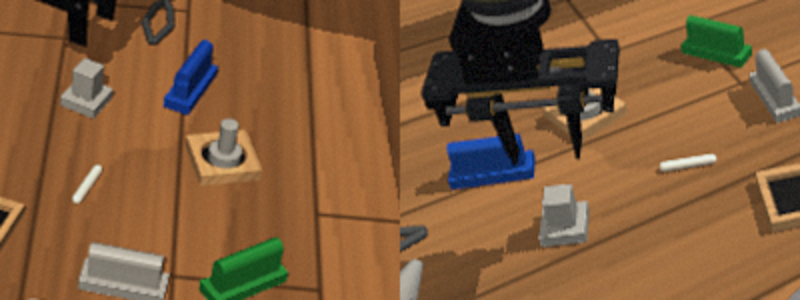

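The left crop shows the small die seated in its nest at (225,150). The right crop shows the gripper over the square die at (563,215).

Call:
jog_arm(
  rows="0 0 0 0.1 -0.1 -4 6; 0 0 0 0 0 -3 6; 0 0 0 0 0 -1.5 6; 0 0 0 0 0 -0.4 6; 0 0 0 0 0 0 6; 0 0 0 0 0 0 2; 0 0 0 0 0 0 2; 0 0 0 0 0 0 2; 0 0 0 0 0 0 2; 0 0 0 0 0 0 2",
)

```text
clock: 15.32
eef_pos: [0.5424, -0.3932, 0.026]
eef_rot: [0.156, 0.69, -0.156, 0.69]
ft_force: [-0.9, 0.2, 1.1]
finger_gap: 0.315
```

Call:
jog_arm(
  rows="0 0 0 0 0 2 2; 0 0 0 0 0 4 2; 0 0 0.03 1 2.3 1 2; 0 0 0.03 2 4.5 0 2; 0 0 0.03 2 4.5 0 2; 0 0 0.03 2 4.5 0 2; 0 0 0.037 2 4.5 0 2; 0 0 0 1.7 4.5 0 2; 0 0 0 0 0 0 2; 0 0 0 0 0 0 2",
)

```text
clock: 16.58
eef_pos: [0.6486, -0.1438, 0.0947]
eef_rot: [0.101, 0.701, -0.101, 0.699]
ft_force: [-0.1, -0.5, -5.3]
finger_gap: 0.314
```

Call:
jog_arm(
  rows="0 0 0 0.1 -0.1 -2.5 2; 0 0 0 0 0 -2 2; 0 0 0 0 0 -1 2; 0 0 0 0 0 -0.3 2; 0 0 0 0 0 -0.2 2; 0 0 0 0 0 0 2; 0 0 0 0 0 0 2",
)

```text
clock: 17.45
eef_pos: [0.6509, -0.1461, 0.0364]
eef_rot: [0.102, 0.699, -0.102, 0.7]
ft_force: [-0.1, -0.1, -4.9]
finger_gap: 0.31
```

Call:
jog_arm(
  rows="0 0 0 0 0 -0.2 2; 0 0 0 0 0 -0.1 2; 0 0 0 0 0 -0.1 2; 0 0 0 0 0 0 2; 0 0 0 0 0 0 2",
)

```text
clock: 18.08
eef_pos: [0.6504, -0.146, 0.032]
eef_rot: [0.102, 0.7, -0.102, 0.7]
ft_force: [-2.0, 0.4, -1.3]
finger_gap: 0.312
```

Call:
jog_arm(
  rows="0 0 0 0 0 0 4; 0 0 0 0 0 0 5; 0 0 0 0 0 0 5; 0 0 0 0 0 3 5; 0 0 0 0 0 5.5 5; 0 0 0.04 -4.5 1.8 0 5; 0 0 0.04 -4.5 1.8 0 5; 0 0 0.04 -4.5 1.8 0 5; 0 0 0.04 -4.4 1.9 0 5; 0 0 0 0 0 0 5",
)

```text
clock: 19.32
eef_pos: [0.4687, -0.0718, 0.1158]
eef_rot: [0.045, 0.706, -0.045, 0.705]
ft_force: [0.7, 0.4, -0.1]
finger_gap: 0.527
```

Call:
jog_arm(
  rows="0 0 0 0 0 0 5; 0 0 0 0 0 0 5",
)

```text
clock: 19.58
eef_pos: [0.4728, -0.0735, 0.1174]
eef_rot: [0.046, 0.705, -0.046, 0.706]
ft_force: [0.1, -0.3, 0.3]
finger_gap: 0.524
```

Call:
jog_arm(
  rows="0 0 0 0 0 -4 5; 0 0 0 0 0 -3 5; 0 0 0 0 0 -1.8 5; 0 0 0 0 0 -0.6 5; 0 0 0 0 0 0 5; 0 0 0 0 0 0 1; 0 0 0 0 0 0 1; 0 0 0 0 0 0 1; 0 0 0 0 0 0 1; 0 0 0 0 0 0 1",
  newtons=50,
)

```text
clock: 20.82
eef_pos: [0.4717, -0.0734, 0.0231]
eef_rot: [0.045, 0.705, -0.046, 0.706]
ft_force: [-1.3, -2.0, 2.3]
finger_gap: 0.207
```

Call:
jog_arm(
  rows="0 0 0 0 0 2 1; 0 0 0 0 0 4 1; 0 0 0.03 -0.3 2 1 1; 0 0 0.04 -0.4 4 0 1; 0 0 0.04 -0.4 4 0 1; 0 0 0.04 -0.4 4 0 1; 0 0 0.02 -0.4 2.9 0 1; 0 0 0 0 0 0 1; 0 0 0 0 0 0 1",
)

```text
clock: 21.95
eef_pos: [0.4507, 0.0958, 0.0907]
eef_rot: [-0.015, 0.708, 0.015, 0.706]
ft_force: [-0.1, -0.4, -8.9]
finger_gap: 0.209
```

Call:
jog_arm(
  rows="0 0 0 0 0 -2.5 1; 0 0 0 0 0 -2 1; 0 0 0 0 0 -1 1; 0 0 0 0 0 -0.3 1; 0 0 0 0 0 0 1; 0 0 0 0 0 0 1",
)

```text
clock: 22.7
eef_pos: [0.4532, 0.096, 0.0356]
eef_rot: [-0.014, 0.706, 0.015, 0.708]
ft_force: [0.1, 0.2, -8.1]
finger_gap: 0.208
```

Call:
jog_arm(
  rows="0 0 0 0 0 -0.3 1; 0 0 0 0 0 -0.1 1; 0 0 0 0 0 -0.1 1; 0 0 0 0 0 0 1; 0 0 0 0 0 0 1",
)

```text
clock: 23.32
eef_pos: [0.4524, 0.096, 0.0297]
eef_rot: [-0.015, 0.707, 0.015, 0.707]
ft_force: [-0.6, -0.3, -8.3]
finger_gap: 0.209
```

Call:
jog_arm(
  rows="0 0 0 0 0 -0.1 1; 0 0 0 0 0 0 1; 0 0 0 0 0 0 3; 0 0 0 0 0 0 4; 0 0 0 0 0 0 5; 0 0 0 0 0 3 5; 0 0 0 0 0 5 5; 0 0 0 -3 2 5 5; 0 0 0 -4 4 5 5; 0 0 0 0 0 0 5",
)

```text
clock: 24.58
eef_pos: [0.3904, 0.1511, 0.205]
eef_rot: [-0.015, 0.704, 0.017, 0.71]
ft_force: [1.1, -0.8, -0.7]
finger_gap: 0.528
```

Call:
jog_arm(
  rows="0 0 0 0 6 0 5; 0 0 0 0 6 0 5; 0 0 0 0 6 0 5; 0 0 0 0 6 0 5; 0 0 0 0 6 0 5; 0 0 0 0 5 0 5; 0 0 0 0 4 0 5; 0 0 0 0 0 0 5; 0 0 0 0 0 0 5",
)

```text
clock: 25.7
eef_pos: [0.3894, 0.5382, 0.1985]
eef_rot: [-0.015, 0.707, 0.014, 0.707]
ft_force: [-0.6, -0.0, -0.2]
finger_gap: 0.528
```

Run:
```python
from plant import r
import cv2
from m import *
from scipy.spatial.transform import Rotation as R
print(r.get_state()["eef_pos"])
N=dict(small=(.3645,-.2987),big=(.568,.398),square=(.6493,-.1455),long=(.453,.096))
for n in("side","scene"):
    c=r.capture(n);P=cloud(c);cv2.imwrite(f"pics/{n}9.png",c["image"][:,:,::-1])
    for k,p in N.items():
        t=band(P,p,.05,.057,.066);f=band(P,p,.055,.0185,.026)
        for l,q in(("top",t),("foot",f)):
            if len(q)>8:print(n,k,l,rect(q))
    for k,p,lo in(("tin",(.5633,.0095),.028),("mug",(.76,.03),.025)):print(n,k,rect(band(P,p,.06,.025,.095)))
```

```text
[0.38944264 0.5381584  0.1984806 ]
side small top c=(360.8,-296.5) 22.1x20.3 long-ang 30.5 n=44 zmed 61.0
side small foot c=(364.3,-293.5) 77.5x67.3 long-ang -75.8 n=115 zmed 20.8
side big top c=(568.3,400.4) 34.6x33.5 long-ang -81.8 n=340 zmed 61.9
side big foot c=(569.0,396.1) 104.3x99.3 long-ang 28.5 n=779 zmed 21.6
side square top c=(648.8,-145.3) 35.5x31.1 long-ang 73.6 n=136 zmed 62.1
side square foot c=(647.4,-142.0) 86.2x84.7 long-ang -16.6 n=230 zmed 21.3
side long top c=(451.9,97.5) 80.0x19.0 long-ang 1.8 n=256 zmed 60.2
side long foot c=(452.9,105.6) 98.4x63.1 long-ang -7.2 n=322 zmed 21.6
side tin c=(562.8,8.4) 45.9x40.4 long-ang -83.5 n=263 zmed 33.3
side mug c=(771.0,10.1) 105.6x74.8 long-ang 16.0 n=1096 zmed 61.1
scene small top c=(363.0,-300.4) 22.3x18.3 long-ang 10.3 n=42 zmed 60.4
scene small foot c=(367.3,-304.4) 61.3x58.2 long-ang 8.1 n=90 zmed 20.8
scene big top c=(570.6,396.8) 33.8x32.7 long-ang -42.9 n=68 zmed 60.6
scene big foot c=(566.5,399.2) 78.6x69.0 long-ang -12.8 n=150 zmed 20.9
scene square top c=(649.7,-146.6) 33.1x30.0 long-ang -16.3 n=133 zmed 60.8
scene square foot c=(649.0,-156.2) 80.7x55.0 long-ang 60.2 n=181 zmed 21.2
scene long top c=(452.9,94.3) 80.3x17.0 long-ang 4.8 n=89 zmed 59.9
scene long foot c=(456.4,90.1) 99.1x36.8 long-ang 10.6 n=119 zmed 21.0
scene tin c=(564.5,8.2) 40.5x39.6 long-ang 80.4 n=145 zmed 32.8
scene mug c=(771.8,9.6) 104.1x67.6 long-ang 14.4 n=902 zmed 60.5
```

View pics/side9.png

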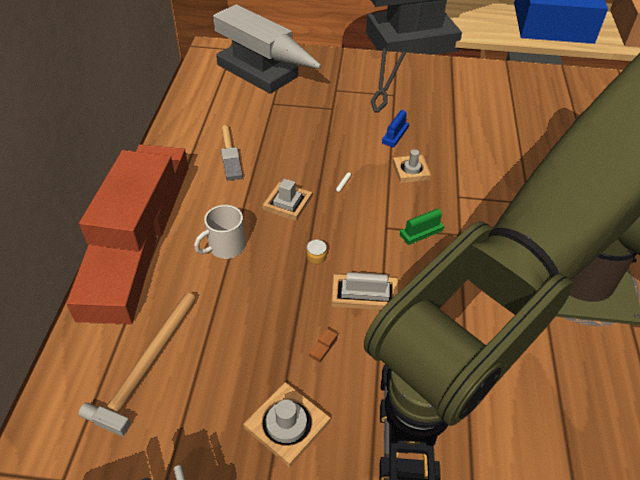

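The side view shows all four dies inside their nests: big (287,420), long (366,287), square (288,195) and small (412,163). The tin (317,251) and mug (224,232) are at the same pixels as at the start.

```bash
python3 -c "
from plant import r
print(r.finish_job())"
```

```text
the job is handed in; nothing more can be done
None
```

All four steel dies are standing upright in their matching nests, and I handed the job in at about 26 s of the 112 s allowed, with the gripper open and clear of everything.

- **Seating:** in both cameras the foot tops measure 21–22 mm and the die tops about 60–62 mm. Both fit a die resting flat on the 6 mm recess floor. Die centres are within about 4 mm of the nest centres, against 8 mm of play.
- **Bystanders:** the mug, the tin and the blue and green look-alikes are at the same pixels as at the start. The tin's measured position is within about 2 mm of where it began.
- **Checks that disagreed:**
  - The two cameras differ by 2–4 mm throughout, a little more than the stated calibration.
  - The final mug measurement differed from the first because I used a different search window. I relied on the unchanged picture for the mug instead.
  - Some of the final foot outlines include parts of the block edges, so I used only their heights.

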